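# Lift a tea nugget over the cup with spring tongs

## Robot

A 6-joint arm with a two-finger parallel gripper is mounted at the origin on the work surface. World frame = base frame: x ahead of the robot, y to its left, z up, the work surface at z = 0. Lengths are in mm, angles in rad, forces in N, time in s.
With the tool pointing down it reaches from about 325 to 850 mm from the base axis. Payload 4.4 kg.
Tool frame: the origin (TCP) lies at the very end of the fingers, on their centre line; the grasp point (between the pads) lies 19 mm behind it; x points along the fingers, y is the direction in which the jaws open and shut, and the axes are right-handed (so a half turn about x gives the same grasp; the last joint's range is limited). The gripper opens to 94 mm and grips with 3 to 60 N. Pads are 16 mm wide; open, the fingers measure 119 mm over their backs; the gripper's body (75 mm by 177 mm) begins 78 mm behind the grasp point.
Start: joints at [-1.427, 0.207, 1.542, -0, 1.393, -0.15], TCP at [167.053, -550.2, 205.447] pointing down, gripper open.
Joint ranges: [-2.73, 2.73], [-0.86, 2.22], [0.23, 2.46], [-1.11, 4.25], [0.08, 2.63], [-2.82, 2.82]. Speed limits (rad/s): [2.79, 2.79, 3.14, 3.14, 3.14, 3.14].

## Interface

Orientations are given as a rotation vector (axis times angle).
In Python, from cell import env, vision, search_frame, pinpoint gives the robot as it stands.
- The arm moves only by the tool move_arm, never from a script. Its argument "increments" is one flat list of numbers, 7 for each row, row after row: the finger opening in m, from 0 to 0.094, then the shift along the world's x, y, z in m, then the turn, a rotation vector about the world's x, y, z in degrees. A call has 1 to 10 rows; each row shifts and turns the commanded pose from where the row before left it; what a row does not reach is not made up. A row lasts 1/10 s, in which the tool goes at most 50 mm and 8.59 degrees, less where a joint would pass 70% of its speed; a pose out of reach is approached as far as the arm can. A call is refused whole if a number of a shift passes 0.05 or a number of a turn 8.59, either way. A call with a gripper value outside its range is refused whole. The fingers move at their own pace and stop on an object; "force" is the grip in N (left out, the last holds). Time passes only in rows, so rows that do not move let the fingers close. It gives the time, the measured TCP pose, the force and the opening at its end, in the units of the state.
- env.get_obs(): the state, without advancing time (a new reading comes with each control period).
- vision.snapshot(name): name is "side" or "top" or "wrist"; returns a dict with "color" (400x640x3 uint8, red, green, blue), "camera_matrix" (3x3 intrinsics, pixels), "T" (4x4, takes a point from camera to world coordinates); the wrist camera has in their place "T_tool_cam" (4x4, takes a point from camera to tool coordinates, whose origin is the TCP and whose axes are the tool frame's). Camera axes: x right, y down, z forward; pixel columns grow to the right and rows downward; lengths in mm; the calibration is good to about 2 mm. A picture is of the moment at which its call begins: read the wrist's pose just before it. There is no depth.
- env.finish_job(): hands the job in, once; it reports no verdict.
Trained networks look in a picture, given as the dict that the camera call returned (one of the last four; its "shot" number tells which), for a name from the list of things; names that differ only in an ending like _2 or _b are one class to them, and where a whole thing is asked for, a point or a joint stands for the part that bears it (a point fixed in the world has none). Each returns a list of dicts, best first, with "confidence" (0 to 1); they miss things now and then, are a little off and sometimes report something else, mostly with a low value. They report only what shows in the picture. A call takes as long as a camera call. They do not tell look-alikes from the thing itself.
- search_frame(picture, thing): "location" ([column, row] in pixels, amid what is visible of it).
- pinpoint(picture, thing): "location" ([column, row] in pixels: a listed point, or the origin of a listed thing).
The state is a dict: "t": time; "joint_positions": joint angles; "joint_vel": joint speeds; "joint_torque": joint torques, N m; "eef_pos": TCP position; "tool_rot": TCP orientation; "force": force on the tool from outside, world axes, zero at the start; "torque": the same for the moment, N m; "opening": finger opening in mm.
Only numpy, scipy, OpenCV 4.12 (cv2) and the standard library are available. Lean on these libraries where they do the work, as an engineer would, in place of code of your own. Each camera call takes 0.05 s, during which the arm holds its last target. There are 200 camera calls.

## Task

Pick up the spring tongs from the wooden spoon rest, close them on the dark pressed-tea nugget that stands on an orange cork block, and finish while still holding it in the squeezed tongs, centred over the white cup and at least 3 cm above its rim. The tea must not be touched by the robot itself, only by the tongs, and the cup, jar, brass bowl, stopwatch and the empty cork block stay where they are.

Things in the scene. Friction and masses are not known exactly. Their poses are not given: they have to be found in the camera images.
- tongs: Steel spring tongs, 80 g, lying on edge (arms side by side, swinging level): 208 mm long, 20 mm tall, 58 mm wide over the green cushions when open. Origin: centre line, underside, midway along the cushions (-25 to +25 mm in x), near the centre of mass. x to the tips, y to the left arm, z up. Green tip pads at x = 77 to 103 mm, hinges at x = -90, y = +-18 mm, closed end at x = -108 mm.
- tongs_left: Left (+y) arm of the tongs, 190 x 20 mm strip, origin on its hinge at the underside, x to its tip, z up. Squeezing the cushions shuts both arms equally, against springs: about 5 N on each cushion to start, 6.5 N when the tips meet the nugget (cushions then about 44 mm wide, arms nearly parallel). Squeezed less, they spring open again; the tips never close below 12 mm.
- tongs_right: Right (-y) arm of the tongs, mirror image of the left. Untouched, the tips stand open about 60 mm; the tip gap shrinks about 2 mm for every 1 mm at the cushions.
- tip_left (a point): Middle of the inner face of the left arm's tip pad (pad 26 mm long, 20 mm tall), 10 mm above the tongs' underside, about 90 mm ahead of the tongs' origin. The midpoint of the two tip points is where the nugget should be.
- tip_right (a point): Middle of the inner face of the right arm's tip pad.
- rest: Coconut wood spoon rest, a dark flat slab with round ends, 250 x 90 x 14 mm, fixed. Origin: centre of its underside, long side along x. The tongs lie along it on its flat top, 14 mm above the work surface; beneath the cushions it reaches 45 mm either side of its centre line.
- nugget: Dark pressed-tea nugget, a hard round puck 32 mm across (straight side from 4 to 17 mm up, edges bevelled), 22 mm high, about 20 g, standing on a cork block. Origin: centre of its underside.
- block_tea: Orange cork block, 50 x 50 x 40 mm high, about 90 g, loose, with the nugget on its top. Origin: centre of its underside.
- block_spare: The same kind of orange cork block, 50 x 50 x 40 mm high, empty. Origin: centre of its underside. To be left alone.
- cup: White open cup without handle, 90 mm across at the rim, 60 mm high, wall 4 mm, 220 g, loose. Origin: centre of its underside.
- cup_rim (a point): Centre of the cup's mouth, at rim height (60 mm above the work surface).
- jar: Jade-green glass jar with cap, 66 mm across, 95 mm high. Origin: centre of its underside. To be left alone.
- bowl: Brass singing bowl on a round wooden base, 100 mm across, 70 mm high in all. Origin: centre of its underside. To be left alone.
- stopwatch: Black plastic stopwatch lying on its back, 58 mm across, 18 mm high, with a red button on its edge. Origin: centre of its underside. To be left alone.
Things that resemble listed ones, but are neither listed nor needed, are in the scene too. What is shaped like the tongs but blue is not meant. What is shaped like the block_tea but pink is not meant.

How it is judged:
By the outcome, as a careful person would: the job done as asked, in the order asked, and still so for the second after the job is handed in, while the arm keeps its last pose, push and grip.
It also fails if it takes over 42 s, if anything falls off the work surface, if the arm or the gripper's body presses on something with over 40 N, if the wrist force passes 120 N, or if a joint passes its speed limit or range.

## Working session

There is one attempt and no reset: what is moved stays moved. The work goes in short steps, Python scripts to look and compute and a tool call to move; the robot and the scene stay as the last step left them, time stands still between calls to the robot, and variables do not carry over. Pictures are saved under pics/ and viewed, about 8 in all and at most 12, crops included, and the job is handed in when it is done.

Besides the shell and the picture viewer there is one more tool, called after "Emit:" as a command line: name --argument value ..., lists and objects as JSON in quotes. move_arm: Moves the arm, as the interface text tells. Its arguments: {"type":"object","properties":{"increments":{"type":"array"},"force":{"type":"number"}},"required":["increments"]}

```bash
mkdir -p pics; ls
cat > h.py <<'E'
from cell import env, vision, search_frame, pinpoint
import numpy as np, cv2
from scipy.spatial.transform import Rotation as R
def snap(n):
    o=env.get_obs(); s=vision.snapshot(n)
    if n=="wrist":
        T=np.eye(4);T[:3,:3]=R.from_rotvec(o["tool_rot"]).as_matrix();T[:3,3]=o["eef_pos"]
        s["T"]=T@np.array(s["T_tool_cam"])
    return s
def ray(s,px):
    K=np.array(s["camera_matrix"]);T=np.array(s["T"])
    d=T[:3,:3]@np.linalg.solve(K,[px[0],px[1],1.]);return T[:3,3],d/np.linalg.norm(d)
def at(s,px,z):
    o,d=ray(s,px);return o+d*(z-o[2])/d[2]
def tri(rs):
    A=np.zeros((3,3));b=np.zeros(3)
    for o,d in rs:
        P=np.eye(3)-np.outer(d,d);A+=P;b+=P@o
    x=np.linalg.solve(A,b);return x,[np.linalg.norm((np.eye(3)-np.outer(d,d))@(x-o)) for o,d in rs]
def proj(s,p):
    T=np.linalg.inv(s["T"]);c=T[:3,:3]@np.array(p)+T[:3,3];u=np.array(s["camera_matrix"])@c;return u[:2]/u[2]
def save(s,f,crop=None,k=1):
    im=s["color"][:,:,::-1]
    if crop: x0,y0,x1,y1=crop;im=im[y0:y1,x0:x1]
    cv2.imwrite("pics/"+f,cv2.resize(im,None,fx=k,fy=k,interpolation=cv2.INTER_CUBIC))
E
cat > a.py <<'E'
from h import *
np.set_printoptions(precision=1,suppress=True)
print(env.get_obs())
for n in ("top","side"):
    s=snap(n);save(s,n+"0.png",k=1.25);print(n,s["T"][:3,3] if 1 else 0)
    for t in "tongs tip_left tip_right rest nugget block_tea cup cup_rim jar bowl stopwatch".split():
        r=pinpoint(s,t)
        print(t,[(np.round(q["location"],1).tolist(),round(q["confidence"],2),at(s,q["location"],{"rest":0,"tongs":14,"tip_left":24,"tip_right":24,"nugget":40,"cup_rim":60}.get(t,0))[:2].round(0).tolist()) for q in r[:4]])
E
python3 a.py
```

```text
pics
{'t': 0.0, 'joint_positions': array([-1.4,  0.2,  1.5, -0. ,  1.4, -0.2]), 'joint_vel': array([ 0.,  0.,  0.,  0., -0., -0.]), 'joint_torque': array([ -0. , -37.1, -28.1,   0.1,   0. ,  -0. ]), 'eef_pos': array([ 166.9, -549.4,  204.3]), 'tool_rot': array([ 2.1,  0.3, -2.1]), 'force': array([0.6, 0.3, 0.5]), 'torque': array([-0.,  0.,  0.]), 'opening': 94.49514390185502}
top [ 386.7   36.4 1029.3]
tongs [([236.5, 209.2], 0.68, [526.0, 186.0]), ([245.6, 307.2], 0.62, [310.0, 166.0])]
tip_left [([273.1, 182.7], 0.75, [583.0, 102.0]), ([226.2, 264.1], 0.49, [404.0, 206.0])]
tip_right [([256.6, 266.9], 0.62, [397.0, 140.0]), ([278.1, 210.0], 0.48, [521.0, 92.0])]
rest [([236.8, 210.8], 0.63, [524.0, 187.0])]
nugget [([337.3, 170.2], 0.59, [606.0, -43.0])]
block_tea [([339.5, 171.9], 0.78, [611.0, -51.0]), ([387.1, 190.7], 0.57, [564.0, -160.0])]
cup [([451.4, 203.5], 0.82, [531.0, -308.0]), ([236.8, 210.6], 0.38, [525.0, 187.0])]
cup_rim [([463.3, 198.8], 0.61, [532.0, -315.0])]
jar [([369.8, 98.5], 0.64, [789.0, -130.0])]
bowl [([246.2, 105.4], 0.67, [776.0, 165.0])]
stopwatch []
side [415.1 785.3 562.8]
tongs [([321.9, 265.0], 0.81, [532.0, 181.0]), ([445.2, 286.9], 0.79, [316.0, 188.0])]
tip_left [([397.4, 286.3], 0.88, [396.0, 215.0]), ([302.0, 229.8], 0.54, [588.0, 101.0])]
tip_right [([394.9, 262.6], 0.91, [405.0, 156.0]), ([335.7, 230.2], 0.66, [524.0, 87.0])]
rest [([322.8, 267.6], 0.85, [532.0, 172.0])]
nugget [([310.3, 182.8], 0.71, [606.0, -47.0]), ([320.5, 265.4], 0.44, [528.0, 211.0])]
block_tea [([307.5, 198.4], 0.85, [612.0, -44.0]), ([337.6, 175.1], 0.78, [564.0, -161.0])]
cup [([359.9, 152.3], 0.87, [528.0, -292.0])]
cup_rim [([361.4, 126.0], 0.61, [532.0, -327.0])]
jar [([244.4, 169.0], 0.73, [793.0, -136.0])]
bowl [([197.2, 243.3], 0.87, [782.0, 158.0])]
stopwatch [([306.1, 157.0], 0.64, [660.0, -233.0]), ([308.1, 197.9], 0.33, [611.0, -47.0])]
```

View pics/top0.png

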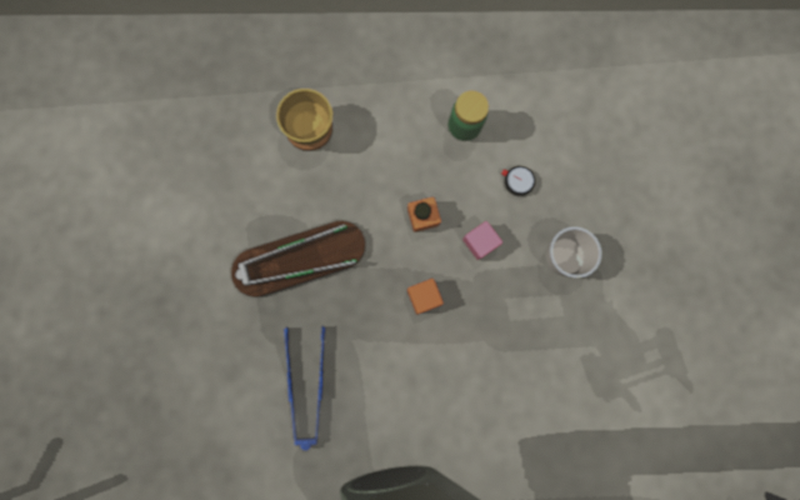

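View pics/side0.png

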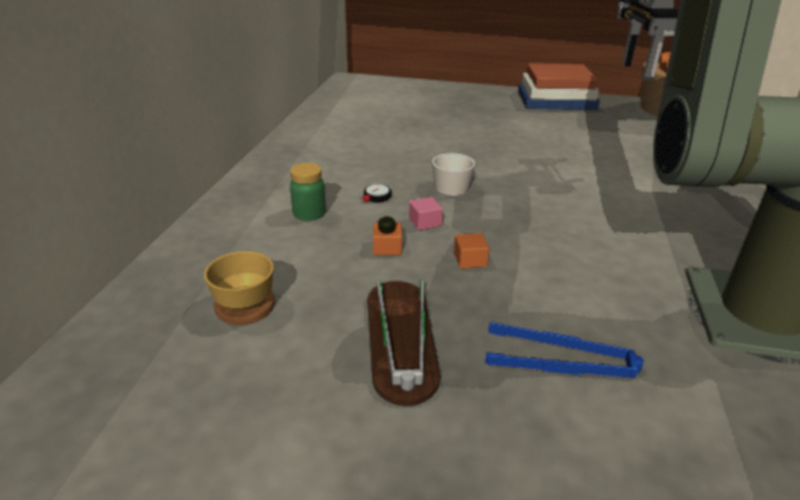

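Tongs candidates in the top view: green-cushioned steel pair on the rest at (237,209), which fits, and a blue pair at (245,307), which is a look-alike. Block candidates: orange with the nugget at (340,170), which fits, an empty orange spare at (340,237), and a pink one at (387,191). I'll triangulate these and confirm with a crop once the arm is closer.

```bash
cat > b.py <<'E'
from h import *
np.set_printoptions(precision=2,suppress=True)
o=env.get_obs();print(R.from_rotvec(o["tool_rot"]).as_matrix(), o["joint_positions"])
P={}
for k in range(2):
    ss={n:snap(n) for n in("top","side")}
    E={"tongs":(530,184,14),"tip_left":(585,102,24),"tip_right":(523,90,24),"rest":(530,180,0),"nugget":(606,-45,40),"block_tea":(611,-46,0),"cup":(530,-300,0),"cup_rim":(531,-315,60)}
    for t,g in E.items():
        rs=[]
        for n,s in ss.items():
            c=[q["location"] for q in pinpoint(s,t) if np.hypot(*(np.array(q["location"])-proj(s,g)))<20]
            if c: rs.append(ray(s,c[0]))
        if len(rs)==2:print(t,*tri(rs))
        else: print(t,len(rs))
E
python3 b.py
python3 - <<'E'
import cv2,numpy as np
import os
os.chdir('.')
a=cv2.imread('pics/top0.png');print(a.shape)
E
```

```text
[[-0.    0.29 -0.96]
 [-0.   -0.96 -0.29]
 [-1.    0.    0.  ]] [-1.43  0.21  1.54 -0.    1.39 -0.15]
tongs [526.1  186.04  20.55] [np.float64(4.993648294182078), np.float64(4.993648294182164)]
tip_left [587.46 104.03  24.74] [np.float64(1.1975532671587135), np.float64(1.1975532671587008)]
tip_right [525.06  88.9   20.87] [np.float64(0.14921010284287892), np.float64(0.14921010284288688)]
rest [529.56 184.44   2.32] [np.float64(2.4550017060751297), np.float64(2.4550017060751403)]
nugget [605.77 -40.41  41.19] [np.float64(1.840615326943137), np.float64(1.8406153269429706)]
block_tea 1
cup [ 529.84 -318.24  -12.46] [np.float64(3.2326027186991766), np.float64(3.2326027186989976)]
cup_rim [ 529.71 -313.03   57.31] [np.float64(1.9156292661277563), np.float64(1.915629266127762)]
tongs [527.12 184.44  18.49] [np.float64(0.8264153904997841), np.float64(0.8264153904999582)]
tip_left [583.03 108.33  28.12] [np.float64(0.7974944650540949), np.float64(0.7974944650542781)]
tip_right [525.56  93.94  20.89] [np.float64(1.7854067392438902), np.float64(1.7854067392440507)]
rest [530.87 186.82   6.52] [np.float64(0.16443861408752466), np.float64(0.164438614087316)]
nugget [604.33 -39.65  38.02] [np.float64(2.563137040007253), np.float64(2.5631370400074456)]
block_tea [612.03 -49.94  -1.71] [np.float64(0.39121667244104447), np.float64(0.3912166724408689)]
cup [ 532.02 -324.85  -18.31] [np.float64(2.971209930090303), np.float64(2.971209930090374)]
cup_rim [ 531.44 -312.07   59.85] [np.float64(1.800541956484954), np.float64(1.8005419564851346)]
(500, 800, 3)
```

Emit:
move_arm --increments '[0.094,0.03,0.03,0.003,0,0,4.4,0.094,0.03,0.03,0.003,0,0,4.4,0.094,0.03,0.035,0.003,0,0,4.4,0.094,0.03,0.035,0.003,0,0,4.4,0.094,0.025,0.035,0.003,0,0,4.4,0.094,0.025,0.04,0.003,0,0,4.4,0.094,0.02,0.04,0.003,0,0,4.4,0.094,0.02,0.04,0.003,0,0,4.4,0.094,0.02,0.04,0.003,0,0,4.4,0.094,0.02,0.04,0.003,0,0,4.4]'

```text
t: 4.0
eef_pos: [417.6, -183.5, 235.9]
tool_rot: [1.571, 0.925, -1.57]
force: [1.0, -0.4, 0.4]
opening: 94.2
```

Emit:
move_arm --increments '[0.094,0.02,0.04,0.003,0,0,4.4,0.094,0.02,0.04,0.003,0,0,4.4,0.094,0.02,0.04,0.003,0,0,4.4,0.094,0.01,0.04,0.003,0,0,4.4,0.094,0.01,0.04,0.003,0,0,4.4,0.094,0.01,0.04,0.003,0,0,4.4,0.094,0.01,0.04,0.003,0,0,4.4,0.094,0.01,0.04,0.003,0,0,4.4,0.094,0,0.02,0.003,0,0,4.4,0.094,0,0.015,0.003,0,0,4.4]'

```text
t: 5.0
eef_pos: [526.9, 171.8, 265.4]
tool_rot: [1.012, 1.323, -1.012]
force: [0.1, -0.5, -1.0]
opening: 94.0
```

```bash
cat > c.py <<'E'
from h import *
import sys
np.set_printoptions(precision=1,suppress=True)
o=env.get_obs();print(o["t"],o["eef_pos"],R.from_rotvec(o["tool_rot"]).as_matrix()[:,1],o["joint_positions"],o["force"],o["opening"])
s=snap("wrist");save(s,sys.argv[1],k=1.25)
for t,z in (("tongs",14),("tip_left",24),("tip_right",24),("rest",0),("nugget",40),("block_tea",0)):
    print(t,[(np.round(q["location"]).tolist(),round(q["confidence"],2),at(s,q["location"],z)[:2]) for q in pinpoint(s,t)[:3]])
E
python3 c.py w1.png
```

```text
5.0 [526.9 171.8 265.4] [ 1.   0.3 -0. ] [ 0.2  0.1  1.5  0.   1.5 -0.1] [ 0.1 -0.5 -1. ] 94.0499507098958
tongs []
tip_left [([349.0, 230.0], 0.96, array([584.8, 103.3])), ([225.0, 114.0], 0.83, array([405.1, 203.6]))]
tip_right [([299.0, 228.0], 0.91, array([522.,  89.])), ([214.0, 161.0], 0.58, array([402.5, 145.5]))]
rest [([327.0, 155.0], 0.71, array([533.3, 184.3])), ([334.0, 315.0], 0.29, array([606.1, -38.6]))]
nugget [([337.0, 337.0], 0.65, array([610.6, -43.5]))]
block_tea [([284.0, 368.0], 0.81, array([ 558.4, -148.9])), ([333.0, 318.0], 0.61, array([606.8, -44.3]))]
```

View pics/w1.png

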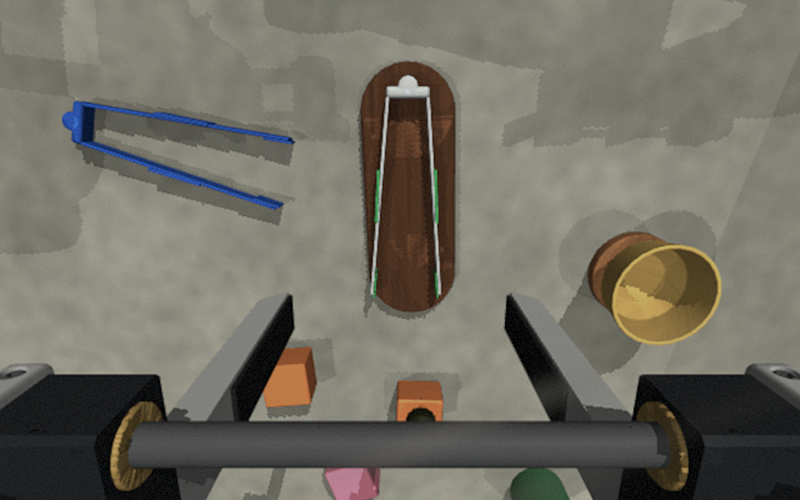

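The wrist view confirms steel tongs with green cushions at about (406,197) on the rest, picture scale. The blue pair is off to the left, and the tea on its orange block is at (420,400). I'll go lower for a second viewpoint, with an enlarged crop.

Emit:
move_arm --increments '[0.094,0,0.002,-0.02,0,0,0,0.094,0,0.002,-0.03,0,0,0,0.094,0,0.002,-0.03,0,0,0,0.094,0,0,-0.02,0,0,0,0.094,0,0,0,0,0,0]'

```text
t: 5.85
eef_pos: [524.2, 174.3, 161.7]
tool_rot: [1.013, 1.326, -1.023]
force: [-0.3, -0.4, 0.6]
opening: 93.9
```

```bash
sed -i 's/k=1.25)/k=1.25);np.save("last.npy",s)/' c.py; python3 c.py w2.png
python3 - <<'E'
from h import *
np.set_printoptions(precision=1,suppress=True)
s=np.load("last.npy",allow_pickle=True).item()
for g in ((585,103,24),(523,90,24),(528,184,14),(500,280,34),(605,-42,40)): print(g,proj(s,g))
im=s["color"].astype(int);m=((im[...,1]-im[...,0]>25)&(im[...,1]-im[...,2]>15)).astype(np.uint8)
n,l,st,c=cv2.connectedComponentsWithStats(m)
for i in range(1,n):
    if st[i,4]>15: print(st[i],c[i],at(s,c[i],24))
save(s,"w2c.png",(220,0,420,400),2)
E
```

```text
5.85 [524.2 174.3 161.7] [ 1.   0.3 -0. ] [ 0.2  0.2  1.6 -0.   1.3 -0.1] [-0.3 -0.4  0.6] 93.9179571502698
tongs []
tip_left [([199.0, 122.0], 0.91, array([404.9, 205.5])), ([357.0, 267.0], 0.68, array([579.9, 105.8]))]
tip_right [([299.0, 264.0], 0.82, array([523.4,  94.1])), ([187.0, 184.0], 0.67, array([403.2, 147. ]))]
rest [([332.0, 179.0], 0.63, array([533.6, 180.5]))]
nugget [([298.0, 264.0], 0.22, array([521.8, 101.9]))]
block_tea [([342.0, 376.0], 0.66, array([608.1, -46.5]))]
(585, 103, 24) [361.4 270.9]
(523, 90, 24) [297.7 267.8]
(528, 184, 14) [327.2 177.5]
(500, 280, 34) [325.1  63.2]
(605, -42, 40) [341.9 400.9]
[297 150   6  57 206] [299.2 179.3] [502.8 177.9  24. ]
[359 150   5  57 207] [361.  178.9] [557.7 192.9  24. ]
[296 251   5  32  76] [297.9 267.2] [523.   90.6  24. ]
[359 252   5  31  76] [360.8 268.2] [583.6 105.8  24. ]
```

View pics/w2.png

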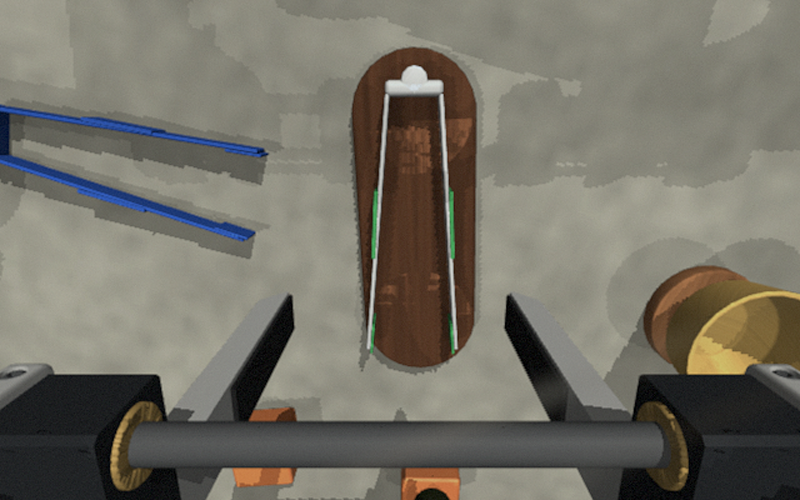

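Emit:
move_arm --increments '[0.094,0.003,0.005,-0.02,0,0,0,0.094,0.003,0.006,-0.03,0,0,0,0.094,0,0,-0.03,0,0,0,0.094,0,0,-0.03,0,0,0,0.094,0,0,-0.015,0,0,0,0.094,0,0,-0.005,0,0,0,0.094,0,0,0,0,0,0,0.094,0,0,0,0,0,0]'

```text
t: 7.0
eef_pos: [534.6, 187.1, 37.1]
tool_rot: [1.017, 1.319, -1.013]
force: [0.2, -0.9, -0.2]
opening: 94.1
```

```bash
cat > d.py <<'E'
from h import *
np.set_printoptions(precision=2,suppress=True)
a=[]
for i in range(3):
    o=env.get_obs();a.append(np.r_[o["eef_pos"],R.from_rotvec(o["tool_rot"]).as_matrix()[:,1],R.from_rotvec(o["tool_rot"]).as_matrix()[:,0]]);s=snap("wrist")
a=np.array(a);print(o["t"],a,o["force"],o["opening"])
im=s["color"].astype(int);m=((im[...,1]-im[...,0]>25)&(im[...,1]-im[...,2]>15)).astype(np.uint8)
n,l,st,c=cv2.connectedComponentsWithStats(m)
for i in range(1,n):
    if st[i,4]>15: print(st[i],c[i],at(s,c[i],24))
save(s,"w3.png",k=1.25)
E
python3 d.py
```

```text
7.1 [[534.6  187.08  37.11   0.97   0.26   0.     0.     0.    -1.  ]
 [534.73 187.12  37.31   0.97   0.26   0.     0.     0.    -1.  ]
 [534.65 187.09  37.27   0.97   0.26   0.     0.     0.    -1.  ]] [ 0.43 -0.36  0.09] 93.58371804410389
[357 197   7  91 465] [360.02 243.18] [557.81 192.76  24.  ]
[259 201   7  87 465] [262.13 244.2 ] [502.22 177.41  24.  ]
[261 374   5  21  72] [263.28 383.22] [524.42  78.96  24.  ]
[359 374   4  20  66] [360.59 383.32] [587.49  95.41  24.  ]
```

Emit:
move_arm --increments '[0.094,-0.003,-0.001,-0.004,0,0,0,0.094,-0.0017,-0.001,-0.006,0,0,0,0.094,0,0,-0.005,0,0,0,0.094,0,0,-0.003,0,0,0,0.094,0,0,-0.002,0,0,0,0.094,0,0,0,0,0,0]'

```text
t: 7.75
eef_pos: [528.0, 184.7, 14.9]
tool_rot: [1.015, 1.322, -1.016]
force: [-0.6, -0.1, -0.2]
opening: 94.1
```

```bash
python3 d.py
```

```text
7.85 [[528.05 184.75  14.92   0.97   0.26  -0.    -0.    -0.    -1.  ]
 [528.31 184.79  15.22   0.97   0.26  -0.    -0.    -0.    -1.  ]
 [528.48 184.84  15.44   0.97   0.26   0.     0.     0.    -1.  ]] [0.06 0.33 0.23] 93.76256622938476
[265 207   8 102 583] [268.38 259.41] [502.29 177.71  24.  ]
[375 208   7 101 569] [377.92 260.12] [558.42 192.19  24.  ]
[270 374   5  10  37] [271.81 378.78] [521.1  102.59  24.  ]
[371 375   7  25 129] [373.55 388.27] [581.26 111.4   24.  ]
[268 388   5  12  47] [269.87 394.06] [522.45  91.33  24.  ]
```

View pics/w3.png

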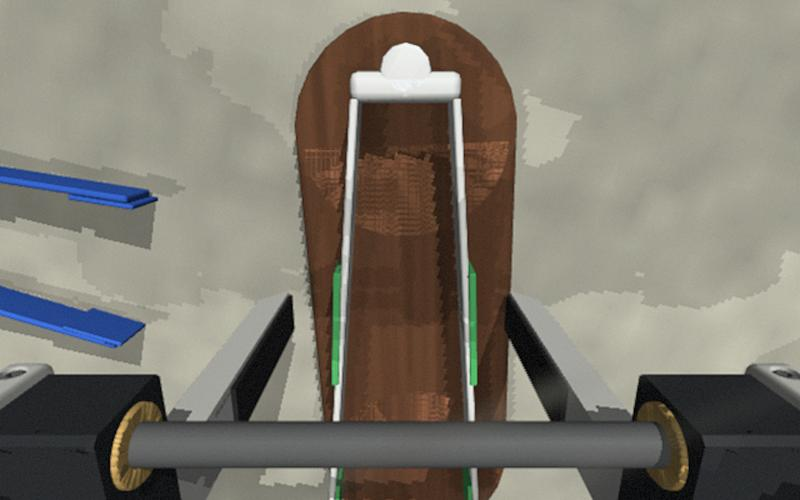

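Emit:
move_arm --force 8 --increments '[0.08,0.0015,0,0.0015,0,0,0,0.07,0,0,0,0,0,0,0.062,0,0,0,0,0,0,0.056,0,0,0,0,0,0,0.054,0,0,0,0,0,0,0.054,0,0,0,0,0,0,0.054,0,0,0,0,0,0]'

```text
t: 8.6
eef_pos: [529.9, 184.8, 17.0]
tool_rot: [1.016, 1.321, -1.016]
force: [-0.2, -0.8, -0.3]
opening: 54.3
```

Emit:
move_arm --increments '[0.054,0,0,0.004,0,0,0,0.054,0,0,0.01,0,0,0,0.054,0,0,0.015,0,0,0,0.054,0,0,0.015,0,0,0,0.054,0,0,0.015,0,0,0,0.054,0,0,0.01,0,0,0,0.054,0,0,0.006,0,0,0,0.054,0,0,0,0,0,0]'

```text
t: 9.4
eef_pos: [530.7, 185.0, 93.3]
tool_rot: [1.017, 1.319, -1.014]
force: [-0.3, -0.1, -0.9]
opening: 53.9
```

```bash
cat > e.py <<'E'
from h import *
import sys
np.set_printoptions(precision=1,suppress=True)
for i in range(2):
    ss={}
    for n in("top","side"):
        ss[n]=snap(n)
    o=env.get_obs();p=o["eef_pos"];print(o["t"],p,o["force"],o["opening"])
    Y=R.from_rotvec(o["tool_rot"]).as_matrix()[:,1];D=np.array([Y[1],-Y[0],0]);print("dir",D)
    zc=p[2]+8
    E={"tip_left":p+90*D+25*Y+[0,0,8],"tip_right":p+90*D-25*Y+[0,0,8],"tongs":p,"nugget":(605,-42,40),"block_tea":(608,-46,0),"cup_rim":(531,-313,60)}
    for t,g in E.items():
        rs=[];pp=[]
        for n,s in ss.items():
            c=sorted((np.hypot(*(np.array(q["location"])-proj(s,g))),q["location"]) for q in pinpoint(s,t))
            if c and c[0][0]<25: rs.append(ray(s,c[0][1]));pp+=[(n,np.round(c[0][1]).tolist())]
        print(t,"guess",np.array(g,float),*(tri(rs) if len(rs)==2 else [len(rs)]),pp)
for n,s in ss.items(): s["color"]=s["color"]
save(ss["side"],sys.argv[1],(230,120,430,320),2) if 0 else save(ss["side"],sys.argv[1],(200,100,440,300),3)
E
python3 e.py s2.png; python3 d.py
```

```text
9.5 [529.5 184.7  91.7] [ 0.1 -1.1 -0.7] 54.33781939964283
dir [ 0.3 -1.   0. ]
tip_left guess [576.7 104.2  99.6] 1 [('top', [270.0, 177.0])]
tip_right guess [528.4  91.3  99.7] [526.9  93.5 102.4] [np.float64(1.1070991395681682), np.float64(1.1070991395680458)] [('top', [275.0, 202.0]), ('side', [336.0, 198.0])]
tongs guess [529.5 184.7  91.7] 1 [('side', [325.0, 231.0])]
nugget guess [605. -42.  40.] [605.8 -44.9  36.2] [np.float64(1.6616098644207646), np.float64(1.6616098644207138)] [('top', [338.0, 171.0]), ('side', [309.0, 185.0])]
block_tea guess [608. -46.   0.] [608.2 -50.1  -6.3] [np.float64(3.1836001429454885), np.float64(3.1836001429452714)] [('top', [339.0, 172.0]), ('side', [311.0, 200.0])]
cup_rim guess [ 531. -313.   60.] [ 530.3 -308.    61.2] [np.float64(6.2277500290333405), np.float64(6.227750029033455)] [('top', [461.0, 202.0]), ('side', [359.0, 128.0])]
10.2 [529.9 184.8  92. ] [-0.7 -0.4 -0.6] 53.85485203562463
dir [ 0.3 -1.   0. ]
tip_left guess [577.2 104.2 100. ] 1 [('top', [271.0, 176.0])]
tip_right guess [528.9  91.4 100. ] [524.5  93.1 101.2] [np.float64(2
[... 520 characters left out ...]
. -313.   60.] [ 528.7 -308.8   66.5] [np.float64(2.6772641387551275), np.float64(2.677264138755088)] [('top', [462.0, 201.0]), ('side', [361.0, 126.0])]
10.9 [[529.86 184.82  91.95   0.97   0.26   0.    -0.     0.    -1.  ]
 [529.83 184.8   91.95   0.97   0.26  -0.    -0.    -0.    -1.  ]
 [529.84 184.79  91.94   0.97   0.26  -0.    -0.     0.    -1.  ]] [ 0.09  0.98 -0.29] 54.09035681064428
[266 207   7  99 574] [268.94 258.38] [501.83 139.11  24.  ]
[366 206   7 100 550] [369.08 257.17] [575.79 159.81  24.  ]
[273 375   5   8  26] [275.12 378.19] [531.5   30.44  24.  ]
[360 375   6  25 127] [362.28 387.86] [606.67  39.81  24.  ]
[272 385   5  15  62] [273.73 392.69] [533.77  15.06  24.  ]
```

View pics/s2.png

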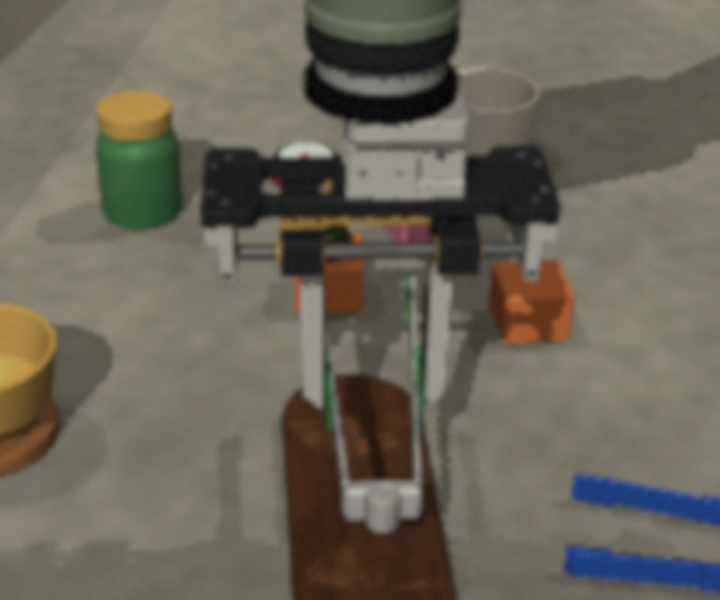

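```bash
cat > f.py <<'E'
from h import *
np.set_printoptions(precision=1,suppress=True)
S={n:snap(n) for n in("top","side")}
im={"top":cv2.resize(cv2.imread("pics/top0.png"),(640,400),interpolation=cv2.INTER_AREA),"side":cv2.resize(cv2.imread("pics/side0.png"),(640,400),interpolation=cv2.INTER_AREA)}
def blob(m,g,r=30):
    n,l,st,c=cv2.connectedComponentsWithStats(m.astype(np.uint8))
    k=[i for i in range(1,n) if st[i,4]>20 and np.hypot(*(c[i]-g))<r]
    for i in k: yield st[i],c[i]
rs=[]
for n in S:
    s=S[n];a=im[n].astype(int);g=proj(s,(606,-43,51))
    for st,c in blob(a.max(2)<60,g,10): print(n,"nugget",st,c,at(s,c,51))
    rs.append(ray(s,c))
    b=cv2.cvtColor(im[n],cv2.COLOR_BGR2HSV)
    for st,c in blob((b[...,0]>3)&(b[...,0]<16)&(b[...,1]>150)&(b[...,2]>110),g,20): print(n,"orange",st,c,at(s,c,40))
print(tri(rs))
s=S["top"];b=cv2.cvtColor(s["color"][:,:,::-1].copy(),cv2.COLOR_BGR2HSV)
g=proj(s,(531,-313,60));m=np.zeros((400,640),bool);y,x=np.mgrid[:400,:640]
m=(np.hypot(x-g[0],y-g[1])<32)&(b[...,2]>185)&(b[...,1]<40);ys,xs=np.nonzero(m);print(len(xs))
h=cv2.convexHull(np.c_[xs,ys].astype(np.float32));e=cv2.fitEllipse(h);print("cup ellipse",e,at(s,e[0],60))
E
python3 f.py
```

```text
top nugget [333 163  11  12 108] [337.9 168.5] [607.2 -43.2  51. ]
side nugget [303 174  13  12 138] [309.1 179.5] [607.6 -42.2  51. ]
side orange [299 178  22  26 441] [309.6 193.1] [598.  -6.  40.]
(array([607.6, -43.2,  50.4]), [np.float64(0.25934749077940394), np.float64(0.2593474907796121)])
0Traceback (most recent call last):
  File "f.py", line 20, in <module>
    h=cv2.convexHull(np.c_[xs,ys].astype(np.float32));e=cv2.fitEllipse(h);print("cup ellipse",e,at(s,e[0],60))
                                                        ~~~~~~~~~~~~~~^^^
cv2.error: OpenCV(4.12.0) /io/opencv/modules/imgproc/src/shapedescr.cpp:356: error: (-215:Assertion failed) n >= 0 && (depth == CV_32F || depth == CV_32S) in function 'fitEllipseNoDirect'
```

Emit:
move_arm --increments '[0.054,0.004,-0.011,0,0,0,0,0.054,0.01,-0.026,0,0,0,0,0.054,0.01,-0.026,0,0,0,0,0.054,0.01,-0.026,0,0,0,0,0.054,0.01,-0.026,0,0,0,0,0.054,0.007,-0.018,0,0,0,0,0.054,0.0032,-0.0081,-0.005,0,0,0,0.054,0,0,-0.01,0,0,0,0.054,0,0,-0.004,0,0,0,0.054,0,0,0,0,0,0]'

```text
t: 12.05
eef_pos: [582.2, 44.7, 71.1]
tool_rot: [1.014, 1.325, -1.017]
force: [0.5, 0.3, -1.0]
opening: 54.2
```

```bash
cat > g.py <<'E'
from h import *
import sys
np.set_printoptions(precision=1,suppress=True)
S={n:snap(n) for n in("top","side","wrist")}
o=env.get_obs();p=o["eef_pos"];print(o["t"],p,o["force"],o["opening"])
Y=R.from_rotvec(o["tool_rot"]).as_matrix()[:,1];D=np.array([Y[1],-Y[0],0])
T=p+90*D+[0,0,7];print("expected tip mid",T)
rr={}
for t,sg in(("tip_left",1),("tip_right",-1)):
    rs=[];pp=[]
    for n,s in S.items():
        c=sorted((np.hypot(*(np.array(q["location"])-proj(s,T+sg*25*Y))),q["location"]) for q in pinpoint(s,t))
        if c and c[0][0]<25: rs.append(ray(s,c[0][1]));pp.append((n,np.round(at(s,c[0][1],T[2]),1)))
    print(t,tri(rs) if len(rs)>1 else "",*pp)
tc=S["top"];c=proj(tc,T).astype(int);d=proj(S["side"],T).astype(int);print(c,d)
a=tc["color"][c[1]-60:c[1]+40,c[0]-60:c[0]+60];b=S["side"]["color"][d[1]-50:d[1]+50,d[0]-60:d[0]+60]
w=cv2.resize(S["wrist"]["color"],None,fx=.0+360/640,fy=360/640)
k=lambda x:cv2.resize(x,(390,325),interpolation=cv2.INTER_CUBIC)
f=np.hstack([k(a),k(b)]);cv2.imwrite("pics/"+sys.argv[1],f[:,:,::-1])
E
python3 g.py g1.png
```

```text
12.2 [583.8  44.6  72.9] [-0.4  0.8 -0.3] 54.17766980515065
expected tip mid [607.  -42.4  79.9]
tip_left (array([635.6, -40.4,  76.2]), [np.float64(4.246702018200958), np.float64(4.246702018201084)]) ('side', array([638.6, -36.1,  79.9])) ('wrist', array([629.7, -36.1,  79.9]))
tip_right (array([577.9, -48.8,  78.2]), [np.float64(0.5901907788976472), np.float64(0.5901907788977002)]) ('top', array([578.2, -48.6,  79.9])) ('side', array([576.7, -45.8,  79.9]))
[338 165] [309 167]
```

View pics/g1.png

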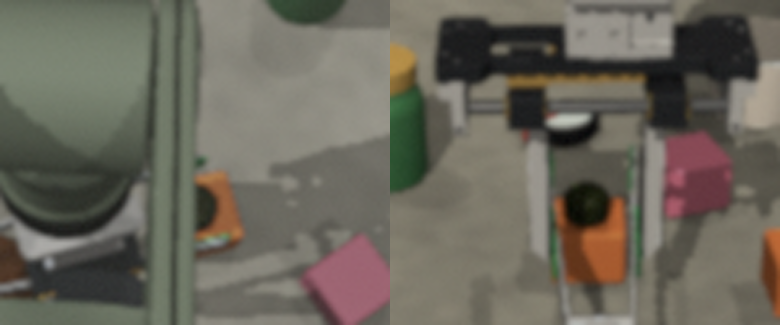

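Emit:
move_arm --increments '[0.054,0.0005,0,-0.005,0,0,0,0.054,0,0,-0.007,0,0,0,0.054,0,0,-0.006,0,0,0,0.054,0,0,-0.005,0,0,0,0.054,0,0,-0.003,0,0,0,0.054,0,0,-0.001,0,0,0,0.054,0,0,0,0,0,0]'

```text
t: 13.2
eef_pos: [584.4, 43.7, 45.7]
tool_rot: [1.016, 1.321, -1.016]
force: [0.2, 0.9, -1.0]
opening: 54.2
```

```bash
python3 g.py g2.png
```

```text
13.35 [584.9  43.7  46.3] [-0.3 -0.7 -0.5] 53.88667584032564
expected tip mid [608.  -43.3  53.3]
tip_left (array([636. , -37.5,  52.6]), [np.float64(3.3155698868928614), np.float64(3.3155698868927543)]) ('side', array([639.3, -38. ,  53.3])) ('wrist', array([632.1, -36. ,  53.3]))
tip_right (array([584.3, -55.1,  48.8]), [np.float64(1.0553708795800558), np.float64(2.6179822422976877), np.float64(3.0490021829066745)]) ('top', array([583. , -55.6,  53.3])) ('side', array([584.6, -52.1,  53.3])) ('wrist', array([582.7, -46.4,  53.3]))
[338 167] [308 178]
```

View pics/g2.png

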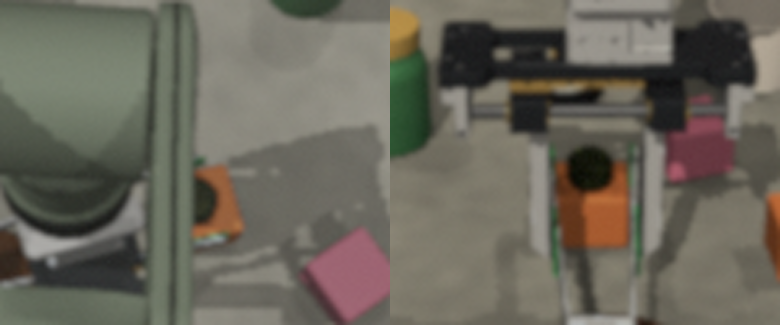

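Emit:
move_arm --force 22 --increments '[0.052,0,0,0,0,0,0,0.05,0,0,0,0,0,0,0.048,0,0,0,0,0,0,0.046,0,0,0,0,0,0,0.044,0,0,0,0,0,0,0.042,0,0,0,0,0,0,0.038,0,0,0,0,0,0,0.034,0,0,0,0,0,0,0.034,0,0,0,0,0,0,0.034,0,0,0,0,0,0]'

```text
t: 14.65
eef_pos: [584.6, 43.7, 46.0]
tool_rot: [1.016, 1.321, -1.016]
force: [-0.3, 0.4, -0.7]
opening: 43.6
```

Emit:
move_arm --increments '[0.034,0,0,0.003,0,0,0,0.034,0,0,0.006,0,0,0,0.034,0,0,0.01,0,0,0,0.034,0,0,0.015,0,0,0,0.034,0,0,0.018,0,0,0,0.034,0,0,0.018,0,0,0,0.034,0,0,0.012,0,0,0,0.034,0,0,0.006,0,0,0,0.034,0,0,0,0,0,0]'

```text
t: 15.55
eef_pos: [585.4, 43.7, 135.4]
tool_rot: [1.016, 1.319, -1.014]
force: [-0.7, 0.5, -0.8]
opening: 43.7
```

```bash
python3 g.py g3.png
python3 - <<'E'
from h import *
np.set_printoptions(precision=1,suppress=True)
s=snap("top");im=s["color"];
for z in(60,):
    g=proj(s,(531,-313,60)).astype(int)
print(g)
b=im[g[1]-34:g[1]+34,g[0]-34:g[0]+34]
print(b[34,::3].max(1).tolist()); print(b[::3,34].max(1).tolist())
np.save("cup.npy",s)
E
```

```text
15.7 [583.8  43.7 133. ] [-0.2 -0.7 -0.5] 43.83998454986792
expected tip mid [606.9 -43.3 140. ]
tip_left (array([623.6, -40. , 139.3]), [np.float64(1.2505440570155975), np.float64(1.2505440570156103)]) ('side', array([624.6, -39. , 140. ])) ('wrist', array([622. , -39.3, 140. ]))
tip_right (array([589.9, -45. , 140.4]), [np.float64(4.299286000077581), np.float64(5.265427467275841), np.float64(1.4756911038295863)]) ('top', array([594.4, -45. , 140. ])) ('side', array([584.7, -46. , 140. ])) ('wrist', array([590.8, -43.8, 140. ]))
[341 158] [309 142]
[462 199]
[94, 95, 96, 86, 155, 163, 164, 164, 161, 160, 149, 131, 164, 156, 156, 156, 153, 139, 105, 105, 105, 104, 104]
[141, 119, 106, 106, 107, 110, 140, 102, 101, 97, 106, 134, 156, 173, 175, 148, 140, 111, 123, 147, 135, 138, 144]
```

View pics/g3.png

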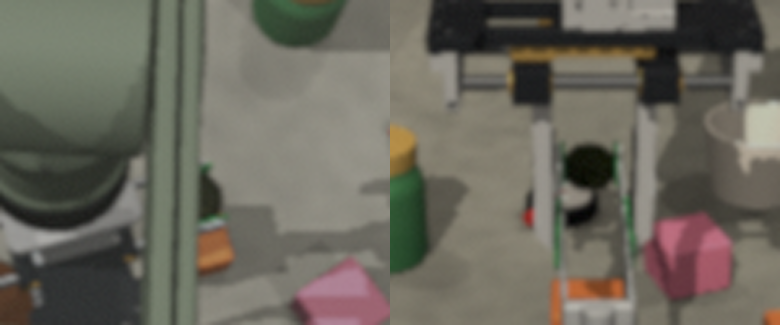

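Run:
```python
from h import *
np.set_printoptions(precision=1,suppress=True)
s=np.load("cup.npy",allow_pickle=True).item()
im=cv2.resize(cv2.imread("pics/top0.png"),(640,400),interpolation=cv2.INTER_AREA)
y,x=np.mgrid[:400,:640]
for th in(125,135,145):
    m=((np.hypot(x-461,y-202)<27)&(im.min(2)>th)).astype(np.uint8)
    n,l,st,c=cv2.connectedComponentsWithStats(m);i=1+np.argmax(st[1:,4]);ys,xs=np.nonzero(l==i)
    e=cv2.fitEllipse(cv2.convexHull(np.c_[xs,ys].astype(np.float32)));print(th,st[i],e,at(s,e[0],60))
# predicted rim
for c in((531,-313),(530,-309)):
    P=np.array([proj(s,(c[0]+45*np.cos(a),c[1]+45*np.sin(a),60)) for a in np.linspace(0,6.28,60)]);print(c,P.min(0),P.max(0))
S=snap("side");
im=cv2.resize(cv2.imread("pics/side0.png"),(640,400),interpolation=cv2.INTER_AREA)
m=((np.hypot(x-362,y-140)<24)&(im.min(2)>130)).astype(np.uint8);n,l,st,c=cv2.connectedComponentsWithStats(m);i=1+np.argmax(st[1:,4]);print(st[i])
for c in((531,-313),(530,-309),(532,-317)):
    P=np.array([proj(S,(c[0]+45*np.cos(a),c[1]+45*np.sin(a),60)) for a in np.linspace(0,6.28,60)]);print(c,P.min(0),P.max(0))
```

```text
125 [440 180  41  42 916] ((460.109619140625, 201.01412963867188), (40.38710403442383, 42.250850677490234), 130.9121856689453) [ 527.2 -307.7   60. ]
135 [440 181  41  41 450] ((460.1307373046875, 201.0876922607422), (39.73843002319336, 41.33797073364258), 129.53961181640625) [ 527.1 -307.7   60. ]
145 [440 182  41  40 194] ((460.11199951171875, 201.20033264160156), (38.62962341308594, 40.568599700927734), 129.2135009765625) [ 526.8 -307.6   60. ]
(531, -313) [442.  179.1] [482.8 219.7]
(530, -309) [440.2 179.6] [481.  220.2]
[346 122  34  34 634]
(531, -313) [344.  121.1] [378.4 135.7]
(530, -309) [344.1 121.7] [378.7 136.4]
(532, -317) [343.9 120.5] [378.2 135. ]
```

Emit:
move_arm --increments '[0.034,-0.003,-0.01,0,0,0,0,0.034,-0.006,-0.02,0,0,0,0,0.034,-0.009,-0.03,0,0,0,0,0.034,-0.009,-0.03,0,0,0,0,0.034,-0.009,-0.03,0,0,0,0,0.034,-0.009,-0.03,0,0,0,0,0.034,-0.009,-0.03,0,0,0,0,0.034,-0.009,-0.03,0,0,0,0,0.034,-0.006,-0.025,0,0,0,0,0.034,-0.005,-0.015,0,0,0,0]'

```text
t: 17.1
eef_pos: [509.8, -208.7, 134.2]
tool_rot: [1.017, 1.32, -1.017]
force: [0.1, 0.1, -0.5]
opening: 44.0
```

Emit:
move_arm --increments '[0.034,-0.003,-0.01,0,0,0,0,0.034,-0.002,-0.006,0,0,0,0,0.034,0,0,0,0,0,0,0.034,0,0,0,0,0,0]'

```text
t: 17.5
eef_pos: [505.7, -221.6, 133.9]
tool_rot: [1.016, 1.322, -1.015]
force: [0.1, -0.4, -0.8]
opening: 44.0
```

```bash
cp g.py g4.py; sed -i 's/a=tc.*/a=tc["color"][c[1]-50:c[1]+50,c[0]-60:c[0]+60];b=S["side"]["color"][d[1]-50:d[1]+50,d[0]-60:d[0]+60]/' g4.py
cat >> g4.py <<'E'
rs=[]
for n in("top","side"):
    s=S[n];im=s["color"].astype(int);g=proj(s,T)
    k,l,st,c=cv2.connectedComponentsWithStats((im.max(2)<60).astype(np.uint8))
    for i in range(1,k):
        if st[i,4]>20 and np.hypot(*(c[i]-g))<14: print(n,st[i],c[i],at(s,c[i],T[2]))
    for t in("cup_rim","cup","nugget"): print(n,t,[(np.round(q["location"]),round(q["confidence"],2),at(s,q["location"],{"cup_rim":60,"cup":0,"nugget":T[2]-10}[t])) for q in pinpoint(s,t)[:1]])
E
python3 g4.py g5.png
```

```text
17.65 [ 505.8 -221.4  133.9] [ 0.2 -0.6 -1. ] 43.81986424740674
expected tip mid [ 529.1 -308.4  140.9]
tip_left  ('wrist', array([ 543.2, -304.8,  140.9]))
tip_right  ('side', array([ 508. , -302.5,  140.9]))
[474 194] [363  99]
top [470 194  21  15 135] [478.2 202.3] [ 512.1 -315.3  140.9]
top cup_rim [(array([371., 104.]), 0.24, array([ 752.3, -122.9,   60. ]))]
top cup []
top nugget []
side [362  96  10  10  88] [366.1 100.5] [ 522.4 -302.5  140.9]
side cup_rim [(array([361., 128.]), 0.66, array([ 533.1, -316.7,   60. ]))]
side cup [(array([362., 153.]), 0.69, array([ 523. , -289.3,    0. ]))]
side nugget [(array([363., 105.]), 0.44, array([ 528.9, -294.4,  130.9]))]
```

View pics/g5.png

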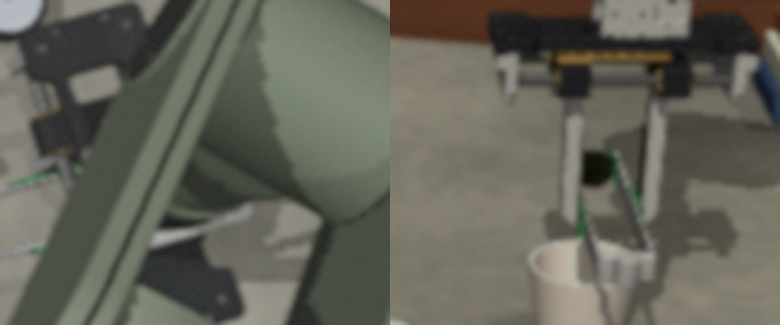

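```bash
python3 d.py
python3 - <<'E'
from h import *
s=snap("wrist");np.set_printoptions(precision=1,suppress=True)
for g in((528,-309,60),(529,-308,141),(529,-308,130)):print(g,proj(s,g))
P=np.array([proj(s,(528+45*np.cos(a),-309+45*np.sin(a),60)) for a in np.linspace(0,6.28,60)])
im=s["color"][:,:,::-1].copy();cv2.polylines(im,[P.round().astype(int)],True,(0,0,255),1)
cv2.circle(im,tuple(proj(s,(529,-308,130)).round().astype(int)),3,(255,0,255),-1)
cv2.imwrite("pics/w6.png",cv2.resize(im,None,fx=1.25,fy=1.25))
E
```

```text
18.35 [[ 505.55 -222.32  133.93    0.97    0.26    0.      0.      0.     -1.  ]
 [ 505.53 -222.32  133.92    0.97    0.26   -0.     -0.      0.     -1.  ]
 [ 505.53 -222.34  133.93    0.97    0.26   -0.     -0.      0.     -1.  ]] [-0.55  0.23 -1.16] 43.77175731761578
[632 140   8   8  21] [636.43 143.57] [ 743.94 -112.14   24.  ]
[355 206  11 100 518] [359.85 256.51] [ 554.83 -266.82   24.  ]
[274 208  10  97 537] [278.22 257.9 ] [ 484.38 -286.94   24.  ]
[289 375   3   7  19] [290.05 377.68] [ 525.5  -412.32   24.  ]
[345 375   5  25  80] [346.86 387.75] [ 584.05 -409.69   24.  ]
[288 385   5  15  58] [289.47 392.4 ] [ 529.22 -430.3    24.  ]
(528, -309, 60) [318.8 313.2]
(529, -308, 141) [320.7 392. ]
(529, -308, 130) [320.7 378. ]
```

View pics/w6.png

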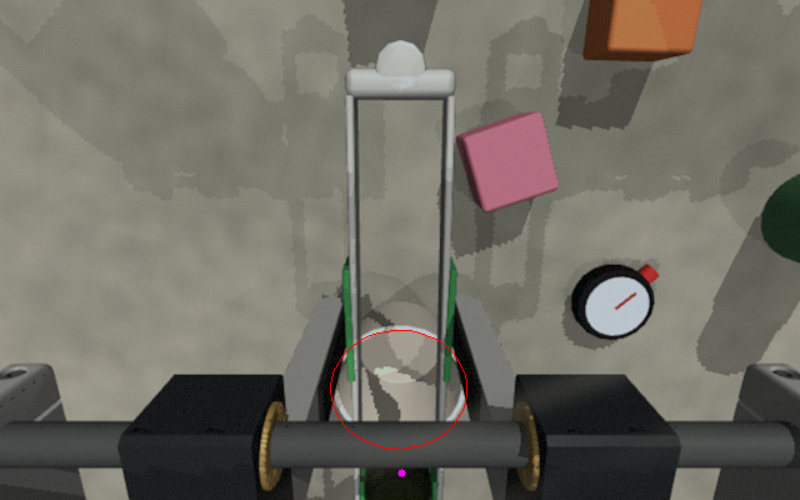

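```bash
python3 -c "
from cell import env
o=env.get_obs();print(o['t'],o['eef_pos'],o['opening']);print(env.finish_job())"
```

```text
18.45 [ 505.53482729 -222.33782301  133.94840127] 43.99203201371775
the job is handed in; nothing more can be done
None
```

I picked up the green-cushioned tongs from the rest, closed them on the tea nugget on its orange block, and carried it over the white cup. I handed the job in at 18.5 s with the tongs still squeezed; no verdict was reported.

**Last checks:**
- **Grip:** the finger opening held steady at 44 mm, with the grip set to 22 N. The wrist picture shows the nugget between the tip pads.
- **Position:** the nugget is at about (528, −308) mm and the cup centre at about (528, −308) mm. The nugget's underside is about 70 mm above the rim.
- **Other objects:** only the tongs reached the nugget. I saw nothing else move, but I did not re-measure the jar, bowl, stopwatch and spare block at the end.

**Disagreements:**
- The side camera put the nugget about 4 to 6 mm lower in x than the wrist view did, though a finger partly hid it. I trusted the wrist view.
- The top camera could not confirm the final pose because the arm blocked its view.

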